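# Scrub the leaning filter tube with the long brush

### The arm

A 6-joint arm with a two-finger parallel gripper is mounted at the origin on the work surface. World frame = base frame: x ahead of the robot, y to its left, z up, the work surface at z = 0. Lengths are in mm, angles in rad, forces in N, time in s.
With the tool pointing down it reaches from about 350 to 875 mm from the base axis. Payload 4.2 kg.
Tool frame: the origin (TCP) lies at the very end of the fingers, on their centre line; the grasp point (between the pads) lies 19 mm behind it (arm.pinch_z is the distance from the TCP to the grasp point, in mm); x points along the fingers, y is the direction in which the jaws open and shut, and the axes are right-handed (so a half turn about x gives the same grasp; the last joint's range is limited). The gripper opens to 85 mm and grips with 20 to 120 N. Pads are 22 mm wide; open, the fingers measure 114 mm over their backs; the gripper's body (76 mm by 85 mm) begins 54 mm behind the grasp point. The pads swing forward as they close: fully open they stand 13 mm farther back than shut.
Start: joints at [1.594, 0.385, 0.008, 0, -1.194, -0.259], TCP at [145.982, 607.691, 231.312] pointing down, gripper open.
Joint ranges: [-3.14, 3.14], [-1.21, 2.06], [-1.07, 1.41], [-3.16, 2.05], [-2.99, -0.16], [-3.1, 3.1]. Speed limits (rad/s): [2.79, 2.79, 3.14, 3.14, 3.14, 3.14].

### API

Orientations are given as a unit quaternion [x, y, z, w].
In Python, from bench import arm gives the robot as it stands.
- The arm moves only by the tool drive_tool, never from a script. Its argument "motion" is a list of rows, each a list of 4 numbers: the shift along the tool's x, y, z in mm, then the turn about the tool's x in degrees. In form: [[dx, dy, dz, spin], ...]. A call has 1 to 10 rows; each row shifts and turns the commanded pose from where the row before left it, along the tool's axes as they then stand; what a row does not reach is not made up. A row lasts 1/12 s, in which the tool goes at most 41.7 mm and 7.16 degrees, less where a joint would pass 70% of its speed; a pose out of reach is approached as far as the arm can. A call with a gripper value outside its range is refused whole. "grip" is the finger opening in mm, from 0 to 85.4, set as the call begins (left out, the last holds). The fingers move at their own pace and stop on an object; the grip force is fixed at half the most. Time passes only in rows, so rows that do not move let the fingers close. It gives the time, the measured TCP pose, the force and the opening at its end, in the units of the state.
- arm.read_state(): the state, without advancing time (a new reading comes with each control period).
- arm.get_image(name): name is "scene" or "top" or "wrist"; returns the picture (420x560x3 uint8, red, green, blue); there is no depth.
- arm.calibration(name): a dict with "K" (3x3 intrinsics, pixels), "eye" and "attitude" of the camera in the world; the wrist camera has in their place "T_tool_cam" (4x4, takes a point from camera to tool coordinates, whose origin is the TCP and whose axes are the tool frame's). Camera axes: x right, y up, looking along -z (the intrinsics and any distortion apply to the point x, -y, -z); pixel columns grow to the right and rows downward; lengths in mm; the calibration is good to about 2 mm. A picture is of the moment at which its call begins: read the wrist's pose just before it. calibration takes no time and is no camera call.
- arm.job_done(): hands the job in, once; it reports no verdict.
The state is a dict: "clock": time; "joints": joint angles; "joint_vel": joint speeds; "joint_efforts": joint torques, N m; "position": TCP position; "ee_rot": TCP orientation; "contact_force": force on the tool from outside, world axes, zero at the start; "wrist_torque": the same for the moment, N m; "gripper_width": finger opening in mm.
Only numpy, scipy, OpenCV 4.12 (cv2) and the standard library are available. Lean on these libraries where they do the work, as an engineer would, in place of code of your own. Each camera call takes 0.05 s, during which the arm holds its last target. There are 200 camera calls.

### The job

Take the long brush out of its pot and scrub the leaning porcelain filter tube with three full strokes: each time push it down inside until its end tuft presses gently but definitely on the filter disc, whose depth you must find by feel, pause there for a moment, and draw it back until most of the bristles are out of the mouth. Then hang the brush upright in its pot again, gently, with its guard resting on the rim, and let go. Do not strain the tube or its clamp, and leave the other glassware and things where they stand.

Things in the scene. Friction and masses are not known exactly. Their poses are not given: they have to be found in the camera images.
- brush: long brush, round about z, 206 mm, 0.1 kg. Origin: centre of the underside of its splash guard (white disc, 54 mm wide, 5 thick); z runs up the handle. Wooden handle 16 mm thick from z = 5 to 86 mm; grip near z = 62. Below: 6 mm wire, bristle head 33 mm wide (stiff core 26) from z = -58 to -106, end tuft down to z = -120. At the start it hangs upright in the pot, guard on the rim
- brush_tip: the end tuft of the long brush, 14 mm across; origin: centre of its free end face, z along the handle. It springs back into the brush by up to 8 mm when pressed, at 0.7 N per mm, and is stiff beyond that
- tube: white porcelain filter tube, 120 mm long, 50 mm outside, bore 38 mm, held in a stiff clamp that leans it 0.25 to 0.5 rad from upright, mouth towards the robot's side. Origin: on its axis at the clamp, 50 mm below the mouth; z runs along the axis out of the mouth. A rigid flat filter disc closes the bore inside (see tube_mouth)
- tube_mouth (a point): centre of the tube's mouth (plane of its rim), axes as the tube's; about 145 mm above the bench. The filter disc's upper face lies square to the axis, anywhere from 75 to 105 mm below this point: it differs each time and is not measured
- stand: grey foot 130 x 120 mm and steel rod (180 mm tall, 85 mm beyond the tube on the far side from the mouth) that carry the clamp and tube; fixed to the bench. Origin: on the bench straight below the clamp pivot
- pot: grey round brush pot, 127 mm tall, 56 mm outside, 38 mm inside, foot 90 mm wide, fixed to the bench. Origin: centre of its underside, z up
- pot_rim (a point): centre of the pot's rim, 127 mm above the bench
- flask: bystander: conical glass flask, 72 mm wide, 111 mm tall; origin at mid underside
- big_flask: bystander: larger conical glass flask, 80 mm wide, 123 mm tall; origin at mid underside
- beaker: bystander: glass beaker, 68 mm wide, 85 mm tall; origin at mid underside
- reagent: bystander: amber glass jar with white cap, 64 mm wide, 120 mm tall; origin at mid underside
- cork_ring: bystander: flat cork ring, 100 mm wide, 25 mm tall; origin at mid underside
- funnel: bystander: porcelain funnel standing mouth down, 90 mm wide, 85 mm tall; origin at mid underside
- short_brush: bystander: short bottle brush lying on the bench, 150 mm long, head 40 mm wide, not the one to use; origin at mid-length on the bench
Not all that is in view belongs to the job. Leave any red look-alike of the brush alone. Leave any green look-alike of the stand alone.

How it is judged (in metres and radians):
On the way, in this order (a step that is already met when the one before it is completed fails the run):
1. first stroke down: the end tuft is more than 55 mm inside the tube and presses on the filter disc with more than 2 N (contact force between brush_tip and tube above 2 N and z of brush_tip in the frame of tube_mouth below -0.055 m and x of brush_tip in the frame of tube_mouth between -0.018 and 0.018 m and y of brush_tip in the frame of tube_mouth between -0.018 and 0.018 m), for 0.15 s.
2. first stroke back: the end of the tuft is less than 32 mm inside the mouth, or out of it (z of brush_tip in the frame of tube_mouth above -0.032 m), for 0.05 s.
3. second stroke down: the end tuft is more than 55 mm inside the tube and presses on the filter disc with more than 2 N (all of step 1), for 0.15 s.
4. second stroke back: the end of the tuft is less than 32 mm inside the mouth, or out of it (z of brush_tip in the frame of tube_mouth above -0.032 m), for 0.05 s.
5. third stroke down: the end tuft is more than 55 mm inside the tube and presses on the filter disc with more than 2 N (all of step 3), for 0.15 s.
6. third stroke back: the end of the tuft is less than 32 mm inside the mouth, or out of it (z of brush_tip in the frame of tube_mouth above -0.032 m), for 0.05 s.
At the end, for the whole second after the job is handed in: the brush hangs upright (within 0.1 rad) in the pot, head down, its guard within 5 mm of the rim's height and 12 mm of its centre, at rest (below 0.02 m/s) and let go (angle between brush's own z axis and vertical below 0.1 rad and horizontal distance between brush and pot_rim below 0.012 m and z of brush in the frame of pot_rim between -0.005 and 0.005 m and linear speed of brush below 0.02 m/s and z of brush_tip in the frame of pot_rim below -0.1 m); the robot touches nothing.
It fails at once if brush pressed or knocked on the tube with more than 30 N (contact force between brush and tube above 30 N).
It fails at once if brush struck or pushed on the pot with more than 60 N (contact force between brush and pot above 60 N).
It fails at once if brush let fall (more than about 13 mm) (contact force between the fingers and brush below 0.1 N and linear speed of brush above 0.5 m/s).
It fails at once if tube's mouth shifted more than 15 mm (distance of tube_mouth from where it was at the start of the episode above 0.015 m).
It fails at once if a bystander moved more than 30 mm or was knocked over (distance of any of flask, big_flask, beaker, reagent, cork_ring, funnel, short_brush from where it was at the start of the episode above 0.03 m or angle between any of flask, big_flask, beaker, reagent, cork_ring, funnel's own z axis and vertical above 0.5 rad).
It also fails if it takes over 72 s, if anything falls off the work surface, if the arm or the gripper's body presses on something with over 40 N, if the wrist force passes 120 N, or if a joint passes its speed limit or range.

## Working session

There is one attempt and no reset: what is moved stays moved. The work goes in short steps, Python scripts to look and compute and a tool call to move; the robot and the scene stay as the last step left them, time stands still between calls to the robot, and variables do not carry over. Pictures are saved under pics/ and viewed, about 8 in all and at most 12, crops included, and the job is handed in when it is done.

Besides the shell and the picture viewer there is one more tool, called after "Call:" as name(argument=value, ...), one argument or row to a line, values as JSON. drive_tool: Moves the arm, as the interface text tells. Its arguments: {"type":"object","properties":{"motion":{"type":"array"},"grip":{"type":"number"}},"required":["motion"]}

```bash
mkdir -p pics; ls; python3 - <<'E'
from bench import arm
import cv2,numpy as np
s=arm.read_state();print(s)
print(arm.pinch_z)
for n in("scene","top","wrist"):
    c=arm.calibration(n);print(n,{k:np.round(v,4).tolist() if not isinstance(v,str) else v for k,v in c.items()})
    cv2.imwrite(f"pics/{n}0.png",arm.get_image(n)[:,:,::-1])
E
```

```text
pics
{'clock': 0.0, 'joints': array([ 1.59361282e+00,  3.85563161e-01,  6.61455865e-03, -5.14422018e-04,
       -1.19399769e+00, -2.58653606e-01]), 'joint_vel': array([ 0.00190117,  0.0003595 ,  0.00032843,  0.00018199, -0.00119134,
       -0.00018276]), 'joint_efforts': array([ 5.20794492e-04, -3.92286122e+01,  1.88404602e+01,  4.18648392e+00,
       -4.60652547e-03,  2.60672124e-06]), 'position': array([145.84397566, 607.13813575, 230.21090057]), 'ee_rot': array([-0.70212732,  0.08403082,  0.70224882,  0.08247817]), 'contact_force': array([-0.26981246, -0.10937716, -0.99304258]), 'wrist_torque': array([-0.01395797, -0.01197409, -0.0018752 ]), 'gripper_width': 85.36143176712116}
18.700000000000003
scene {'K': [[443.4727, 0.0, 280.068], [0.0, 443.4727, 207.2967], [0.0, 0.0, 1.0]], 'eye': [1134.8034, -562.1486, 823.717], 'attitude': [0.3874, 0.1581, 0.3486, 0.8387]}
top {'K': [[396.5, 0.0, 282.9507], [0.0, 396.5, 206.4661], [0.0, 0.0, 1.0]], 'eye': [479.2664, 1.071, 1120.7845], 'attitude': [-0.0375, 0.0139, 0.7104, -0.7027]}
wrist {'K': [[307.958, 0.0, 281.3731], [0.0, 307.958, 212.0546], [0.0, 0.0, 1.0]], 'T_tool_cam': [[0.0001, 0.2574, -0.9663, -143.1004], [1.0, 0.0005, 0.0002, -0.0527], [0.0006, -0.9663, -0.2574, -65.2522], [0.0, 0.0, 0.0, 1.0]]}
```

View pics/scene0.png

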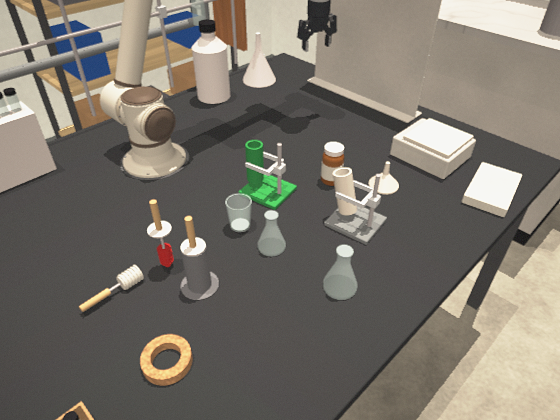

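View pics/top0.png

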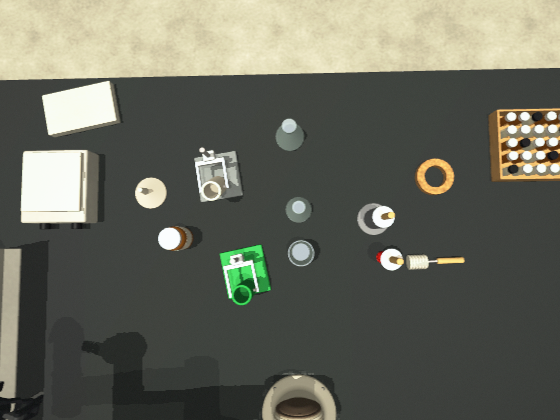

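The scene view shows my white brush in the grey pot at about (190,250), with the red decoy at (160,240). The white tube on the grey stand is at (345,190). In the top view the tube mouth is at about (211,188) and the guard at about (382,217). I'll enlarge the crops to measure them.

```bash
cat > h.py <<'E'
import numpy as np, cv2
from scipy.spatial.transform import Rotation as R
from bench import arm
def cam(n,s=None):
    c=arm.calibration(n);K=np.array(c["K"])
    if n=="wrist":
        T=np.array(c["T_tool_cam"]);Q=R.from_quat(s["ee_rot"]).as_matrix()
        return K,Q@T[:3,:3],Q@T[:3,3]+s["position"]
    return K,R.from_quat(c["attitude"]).as_matrix(),np.array(c["eye"])
def ray(C,uv):
    K,A,e=C;d=np.linalg.inv(K)@[uv[0],uv[1],1];d=A@(d*[1,-1,-1]);return e,d/np.linalg.norm(d)
def onz(C,uv,z):
    e,d=ray(C,uv);return e+d*(z-e[2])/d[2]
def cross(C1,p,C2,q):
    e,d=ray(C1,p);f,g=ray(C2,q)
    t=np.linalg.lstsq(np.c_[d,-g],f-e,rcond=None)[0];a=e+t[0]*d;b=f+t[1]*g
    return (a+b)/2,np.linalg.norm(a-b)
def proj(C,P):
    K,A,e=C;q=(A.T@(np.asarray(P)-e))*[1,-1,-1];q=K@q;return q[:2]/q[2]
E
python3 - <<'E'
from h import *
t=cv2.imread("pics/top0.png");s=cv2.imread("pics/scene0.png")
def crop(im,x,y,w=70,h=52): 
    o=cv2.resize(im[y:y+h,x:x+w],(400,300),interpolation=cv2.INTER_CUBIC);cv2.putText(o,f"{x},{y} x{400/w:.2f}",(5,295),0,.5,(0,255,255),1);return o
cv2.imwrite("pics/m1.png",np.vstack([np.hstack([crop(t,180,145),crop(t,345,190)]),np.hstack([crop(s,310,155,100,75),crop(s,140,195,147,110)])]))
E
```

```text
(no output)
```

View pics/m1.png

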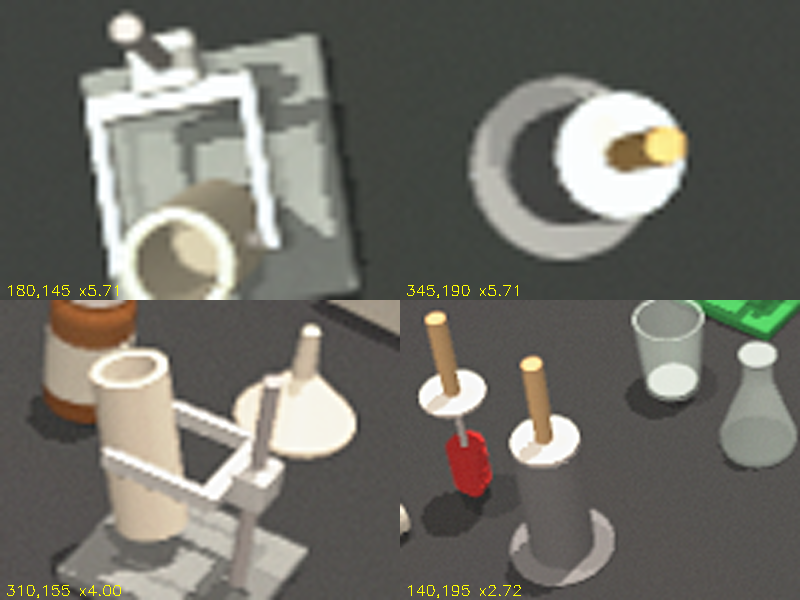

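```bash
python3 - <<'E'
from h import *
T=cam("top");S=cam("scene")
print("mouth",cross(T,(211.5,189.7),S,(342.7,172)))
print("guard",cross(T,(383.5,217.1),S,(193.3,246.5)),onz(T,(383.5,217.1),132))
print("htop",cross(T,(391.4,215.4),S,(188.2,218.5)))
f=lambda a,b:(180+a/5.714,145+b/5.714)
A=onz(T,f(318,38),12);B=onz(T,f(355,290),12);C=onz(T,f(82,75),12);print(A,B,C)
print("foot az",np.degrees(np.arctan2(*(B-A)[1::-1])),np.degrees(np.arctan2(*(C-A)[1::-1])))
m,_=cross(T,(211.5,189.7),S,(342.7,172))
for z in (30,35,40):
  b=onz(S,(347.7,211),z);v=m-b;print(z,b,np.linalg.norm(v),v, np.arctan2(np.hypot(*v[:2]),v[2]),np.degrees(np.arctan2(v[1],v[0])))
print("pot foot",onz(T,(345+(560-400)/5.714,190+167/5.714),5))
print("decoy top",onz(T,(398,260),213),"flask",onz(T,(298,208),110))
s=arm.read_state();print(s["position"],R.from_quat(s["ee_rot"]).as_matrix())
E
```

```text
mouth (array([594.37355466, 210.24308229, 150.37701642]), np.float64(1.0232988078612473))
guard (array([ 522.8938517 , -214.55446524,  130.29381293]), np.float64(2.1963553569036525)) [ 522.15849417 -215.07309116  132.        ]
htop (array([ 522.83764501, -214.74000502,  212.39153605]), np.float64(1.6736427443155766))
[718.33893302 170.84543497  12.        ] [592.01951162 152.61201992  12.        ] [701.61830706 289.20277116  12.        ]
foot az -171.78644403156096 98.04110006699284
30 [621.81014399 217.09104183  30.        ] 123.65390032539469 [-27.43658933  -6.84795955 120.37701642] 0.23073070500735782 -165.98574775769524
35 [625.04173184 212.18224187  35.        ] 119.39913462305167 [-30.66817718  -1.93915959 115.37701642] 0.2602966458862733 -176.38198436040378
40 [628.27331968 207.27344191  40.        ] 115.50367347343149 [-33.89976502   2.96964037 110.37701642] 0.2990568960698496 174.99363426065636
pot foot [ 522.04595978 -213.55855061    5.        ]
decoy top [ 421.60350583 -227.0747406   213.        ] flask [548.77530573  -3.95210274 110.        ]
[145.89936657 607.28950833 230.47947162] [[-2.57771552e-04 -2.33718288e-01 -9.72304322e-01]
 [-1.62146717e-03 -9.72302979e-01  2.33718395e-01]
 [-9.99998652e-01  1.63680549e-03 -1.28334483e-04]]
```

Estimates so far: brush at about (522,-214) and mouth at about (594,210,150), with the lean azimuth about -172° towards the robot. The tool can't tilt, so I'll tilt the brush in the pads using the pot. First I'll go past the tube for an oblique wrist view.

Call:
drive_tool(
  motion=[
    [0,9,-38,0],
    [0,9,-38,0],
    [0,9,-38,0],
    [0,9,-38,0],
    [0,9,-38,0],
    [0,9,-38,0],
    [0,9,-38,0],
    [0,9,-38,0],
    [0,9,-38,0],
    [0,9,-38,0],
  ],
  grip=50,
)

```text
clock: 0.98
position: [495.8, 430.2, 231.0]
ee_rot: [-0.702, 0.083, 0.702, 0.083]
contact_force: [-0.1, 0.6, 0.3]
gripper_width: 50.3
```

Call:
drive_tool(
  motion=[
    [0,9,-38,0],
    [0,9,-38,0],
    [0,10,-38,0],
    [0,0,0,-7],
    [0,0,0,-7],
    [0,0,0,-7],
    [0,0,0,0],
    [0,0,0,0],
  ],
)

```text
clock: 1.65
position: [598.6, 377.4, 230.8]
ee_rot: [-0.705, -0.045, 0.706, -0.045]
contact_force: [0.1, -0.2, -0.2]
gripper_width: 50.1
```

```bash
python3 - <<'E'
from h import *
s=arm.read_state();im=arm.get_image("wrist")[:,:,::-1]
np.savez("w1.npz",position=s["position"],ee_rot=s["ee_rot"])
print(s["clock"],s["position"],R.from_quat(s["ee_rot"]).as_matrix().round(3).tolist(),s["joints"].round(2))
C=cam("wrist",s)
m=np.array([594.4,210.2,148]);print(proj(C,m),proj(C,m+[32,4,-115]))
cv2.imwrite("pics/w1.png",im)
E
```

```text
1.65 [598.63670046 377.40329132 230.77413204] [[-0.001, 0.127, -0.992], [-0.001, -0.992, -0.127], [-1.0, 0.0, 0.001]] [ 0.79  0.53  0.24 -0.   -1.28  0.91]
[491.98276109 249.43321685] [429.1538492  183.88376959]
```

View pics/w1.png

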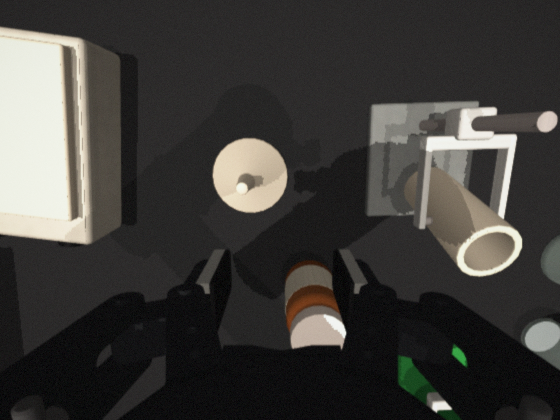

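The mouth is at about (490,251), as predicted. The tube body runs down-left to about (415,178). I'll enlarge it to pick silhouette edges.

```bash
python3 - <<'E'
from h import *
w=cv2.imread("pics/w1.png");s=cv2.imread("pics/scene0.png")
a=cv2.resize(w[150:280,395:530],(540,520),interpolation=cv2.INTER_CUBIC)
b=cv2.resize(s[155:225,325:365],(256,448),interpolation=cv2.INTER_CUBIC)
o=np.zeros((520,800,3),np.uint8);o[:,:540]=cv2.convertScaleAbs(a,alpha=1.4);o[:448,544:]=b
cv2.imwrite("pics/m2.png",o)
E
```

```text
(no output)
```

View pics/m2.png

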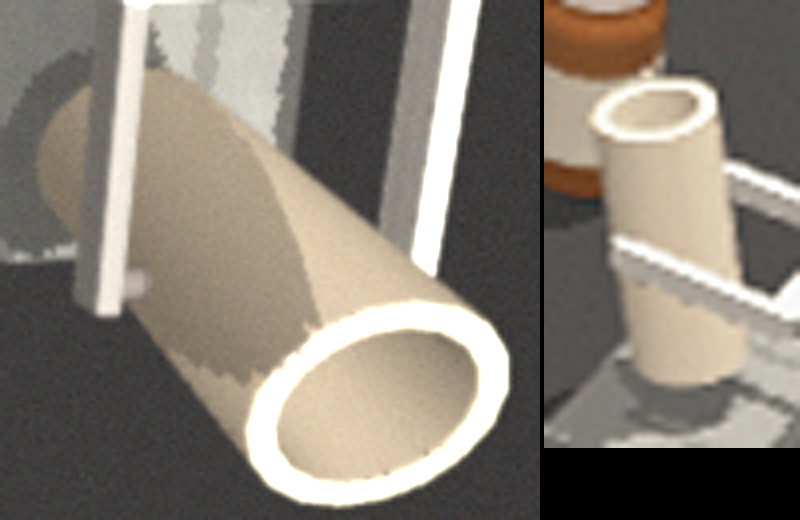

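```bash
cat > tube.py <<'E'
from h import *
from scipy.optimize import least_squares
d=np.load("w1.npz");W=cam("wrist",d);T=cam("top");S=cam("scene")
wp=[(395+x/4-.4,150+y/4-.4) for x,y in [(240,118),(300,163),(360,213),(415,262),(132,310),(160,350),(195,395),(235,447),(75,230)]]
sp=[(325+(x-544)/6.4-.4,155+y/6.4-.4) for x,y in [(607,160),(615,215),(627,310),(635,360),(722,150),(730,210),(741,290),(746,345)]]
def ax(p): return np.array([np.sin(p[3])*np.cos(p[4]),np.sin(p[3])*np.sin(p[4]),np.cos(p[3])])
def f(p):
    m=p[:3];a=ax(p);r=[]
    for C,ps in((W,wp),(S,sp)):
        for q in ps:
            e,dd=ray(C,q);n=np.cross(dd,a);r.append(abs((m-e)@n)/np.linalg.norm(n)-25)
    for C,q in((W,(489.2,250.4)),(S,(342.1,171.8)),(T,(211.3,189.5))): r+=list((proj(C,m)-q)*1.5)
    return r
o=least_squares(f,[594,210,148,.27,np.radians(188)]);print(o.x,np.degrees(o.x[4]),np.round(o.fun,1));print("axis",ax(o.x))
J=o.jac;print("sd",np.sqrt(np.diag(np.linalg.inv(J.T@J)))*1.5)
E
python3 tube.py
```

```text
[5.93051643e+02 2.12417075e+02 1.48190385e+02 2.48029704e-01
 3.25838188e+00] 186.6915298510074 [-0.3  0.3 -0.  -0.7  0.1  0.6  0.6  0.7 -1.  -1.7 -1.7 -1.1 -1.4 -1.8
 -1.5 -0.9 -1.5 -0.5  0.6  0.7  0.5 -0.9  1. ]
axis [-0.2438221  -0.02860597  0.969398  ]
sd [0.59995839 0.7935018  1.19821016 0.0110276  0.05277655]
```

Call:
drive_tool(
  motion=[
    [0,38.5,10,0],
    [0,38.5,10,0],
    [0,38.5,10,0],
    [0,38.5,10,0],
    [0,38.5,10,0],
    [0,38.5,10,0],
    [0,38.5,10,0],
    [0,38.5,10,0],
    [0,38.5,10,0],
    [0,38.5,10,0],
  ],
)

```text
clock: 2.53
position: [549.1, -18.7, 231.8]
ee_rot: [0.706, 0.046, -0.705, 0.046]
contact_force: [0.3, -0.1, 0.3]
gripper_width: 50.0
```

Call:
drive_tool(
  motion=[
    [0,38.5,10,0],
    [0,38.5,10,0],
    [0,38.5,10,0],
    [0,38.5,10,0],
    [0,38.5,10,0],
    [0,0,0,0],
    [0,0,0,0],
  ],
)

```text
clock: 3.12
position: [524.7, -216.3, 231.2]
ee_rot: [-0.706, -0.044, 0.706, -0.044]
contact_force: [0.2, -0.2, -0.1]
gripper_width: 50.3
```

```bash
python3 - <<'E'
from h import *
s=arm.read_state();im=arm.get_image("wrist")[:,:,::-1]
print(s["clock"],s["position"],R.from_quat(s["ee_rot"]).as_matrix().round(3).tolist(),s["joints"].round(2))
C=cam("wrist",s);print(proj(C,[522.5,-214.5,213]),proj(C,[522.5,-214.5,132]))
cv2.imwrite("pics/w2.png",im)
E
```

```text
3.1167 [ 524.65507249 -216.28739025  231.20297139] [[-0.0, 0.125, -0.992], [0.0, -0.992, -0.125], [-1.0, -0.0, 0.0]] [-0.11  0.29 -0.14 -0.   -1.15  1.8 ]
[277.78223623 253.66171909] [278.89055827 215.15965283]
```

View pics/w2.png

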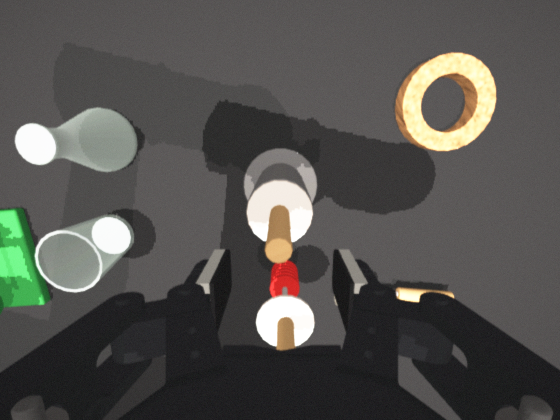

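The handle top is at (278,250), between the open pads, with the guard at (280,212). That is within 2 mm of the estimate. I'll go down and grasp.

Call:
drive_tool(
  motion=[
    [20,-1.5,0,0],
    [20,0,0,0],
    [15,0,0,0],
    [6,0,0,0],
    [0,0,0,0],
  ],
)

```text
clock: 3.58
position: [524.6, -211.6, 168.9]
ee_rot: [-0.704, -0.047, 0.707, -0.046]
contact_force: [0.2, -0.2, 0.8]
gripper_width: 49.7
```

Call:
drive_tool(
  motion=[
    [0,0,0,0],
    [0,0,0,0],
    [0,0,0,0],
    [0,0,0,0],
    [0,0,0,0],
    [0,0,0,0],
    [0,0,0,0],
    [0,0,0,0],
  ],
  grip=0,
)

```text
clock: 4.25
position: [526.0, -213.1, 171.5]
ee_rot: [0.707, 0.046, -0.705, 0.046]
contact_force: [0.6, 1.4, 5.9]
gripper_width: 14.3
```

Call:
drive_tool(
  motion=[
    [-10,0,0,0],
    [-20,0,0,0],
    [-25,0,0,0],
    [-25,0,0,0],
    [-15,0,0,0],
    [0,0,0,0],
  ],
)

```text
clock: 4.75
position: [526.4, -213.9, 269.4]
ee_rot: [0.708, 0.045, -0.703, 0.047]
contact_force: [0.5, -0.6, 0.4]
gripper_width: 14.6
```

Call:
drive_tool(
  motion=[
    [0,0,5,0],
    [0.5,0,5,0],
    [0.5,0,5,0],
    [0.5,0,5,0],
    [0.5,0,5,0],
    [0.5,0,5,0],
    [0,0,0,0],
    [0,0,0,0],
  ],
)

```text
clock: 5.42
position: [495.0, -217.1, 262.6]
ee_rot: [-0.705, -0.046, 0.706, -0.046]
contact_force: [3.5, -0.2, 0.9]
gripper_width: 14.2
```

```bash
python3 - <<'E'
from h import *
s=arm.read_state();im=arm.get_image("wrist")[:,:,::-1]
print(s["clock"],s["position"],s["contact_force"],s["wrist_torque"],s["gripper_width"])
sc=arm.get_image("scene")[:,:,::-1]
C=cam("wrist",s);Q=R.from_quat(s["ee_rot"]).as_matrix()
g=s["position"]+Q@[-18.7,0,0]
for th in(0,.1,.2,.3):
  a=Q@[-np.cos(th),0,np.sin(th)]; print(th,proj(C,g-57*a),proj(C,g+24*a))
cv2.imwrite("pics/w3.png",np.hstack([cv2.resize(im,(400,300)),cv2.resize(sc[120:330,130:270],(400,600))[:300]*1]))
cv2.imwrite("pics/w3.png",np.hstack([cv2.resize(im,(480,360)),cv2.resize(sc[110:305,140:270],(240,360))]))
E
```

```text
5.4167 [ 494.98167922 -217.09298633  262.61349673] [ 3.52074455 -0.23400038  0.87607543] [-0.24384782 -1.24780432 -0.00376249] 14.203780903858105
0 [281.39800807 238.30297089] [281.46038787 312.76761954]
0.1 [281.39311525 229.76520078] [281.46341226 318.26496765]
0.2 [281.38841907 221.42426086] [281.46604945 323.25013656]
0.3 [281.38393501 213.30203396] [281.46826808 327.65843128]
```

View pics/w3.png

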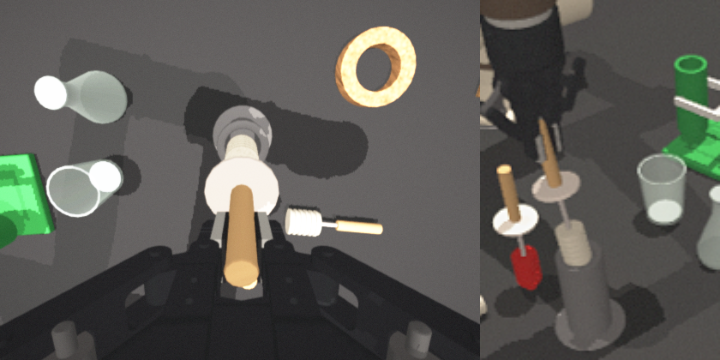

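The brush pivoted in the pads at about 3.5 N and now tilts about 0.17 rad. The guard is at wrist pixel (281,219) and the handle top at about (281,317). I need about 0.25, so I'll push further.

Call:
drive_tool(
  motion=[
    [1,0,5,0],
    [1,0,5,0],
    [1,0,5,0],
    [0,0,1,0],
    [0,0,0,0],
  ],
)

```text
clock: 5.93
position: [479.2, -219.0, 259.7]
ee_rot: [0.706, 0.046, -0.705, 0.046]
contact_force: [3.8, -0.7, -0.1]
gripper_width: 14.5
```

Call:
drive_tool(
  motion=[
    [-10,0,1.5,0],
    [-20,0,4,0],
    [-30,0,6,0],
    [-20,0,0,0],
    [0,0,0,0],
    [0,0,0,0],
  ],
)

```text
clock: 6.43
position: [466.6, -220.4, 340.4]
ee_rot: [-0.705, -0.046, 0.707, -0.046]
contact_force: [-0.7, 1.0, -1.5]
gripper_width: 14.3
```

```bash
cat > tilt.py <<'E'
from h import *
import sys
from scipy.optimize import least_squares
s=arm.read_state();im=arm.get_image("wrist");S=cam("scene");sc=arm.get_image("scene")
C=cam("wrist",s);Q=R.from_quat(s["ee_rot"]).as_matrix();g=s["position"]+Q@[-18.7,0,0]
print(s["clock"],s["position"],s["contact_force"],s["gripper_width"])
def white(i,near,r):
    m=cv2.inRange(cv2.cvtColor(i,cv2.COLOR_RGB2HSV),(0,0,150),(180,60,255));k=np.zeros_like(m);cv2.circle(k,near,r,255,-1)
    c,_=cv2.findContours(m&k,cv2.RETR_EXTERNAL,cv2.CHAIN_APPROX_NONE);c=max(c,key=cv2.contourArea);return cv2.fitEllipse(cv2.convexHull(c))
w=white(im,(281,225),62);pz=proj(S,g+Q@[57,0,-10]);e=white(sc,tuple(int(x) for x in pz),24)
print("wrist",w,"scene",e,pz);P,err=cross(C,w[0],S,e[0]);v=Q.T@(P-g);print("guard",P,err,"tool rel grasp",v,"dist",np.linalg.norm(v),"tilt",np.arctan2(-v[2],v[0]),np.arctan2(v[1],v[0]))
cv2.imwrite(f"pics/{sys.argv[1]}.png",np.hstack([cv2.resize(im[:,:,::-1],(480,360)),cv2.resize(sc[50:245,120:250,::-1],(240,360))]))
E
python3 tilt.py w4
```

```text
6.4333 [ 466.55182204 -220.42328196  340.44090044] [-0.7124543   0.96452098 -1.46229028] 14.29772844961239
wrist ((286.9732666015625, 225.9964141845703), (108.28923034667969, 128.91513061523438), 14.677925109863281) scene ((164.78277587890625, 174.3515167236328), (44.94647216796875, 49.11913299560547), 11.412736892700195) [166.05706701 174.58036022]
guard [ 475.90082923 -222.14592229  304.08810521] 1.269799422096575 tool rel grasp [55.02704048  2.96044206 -9.13668752] dist 55.8589156719344 tilt 0.16453884543626304 0.053747952617155315
```

View pics/w4.png

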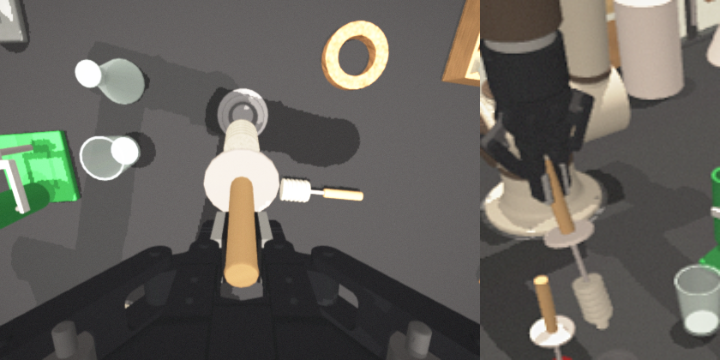

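The brush is lifted clear and tilted. The guard is at wrist pixel (281.5,212.5), the handle top at (282,321), and the tip at scene pixel (186,227). I'll solve for the tilt from these picks.

```bash
cat > fit.py <<'E'
from h import *
from scipy.optimize import least_squares
s=arm.read_state();C=cam("wrist",s);S=cam("scene");Q=R.from_quat(s["ee_rot"]).as_matrix();g=s["position"]+Q@[-18.7,0,0]
def pts(p):
    th,h,ph=p;a=Q@np.array([-np.cos(th),np.sin(ph),np.sin(th)]);a/=np.linalg.norm(a);O=g-h*a;return a,O
def f(p,wr=1,sc=1):
    a,O=pts(p)
    return np.r_[wr*(proj(C,O+5*a)-(281.5,212.5)),wr*(proj(C,O+86*a)-(282,321)),sc*2*(proj(S,O+86*a)-(157.4,136.7)),sc*2*(proj(S,O-120*a)-(186.1,226.6)),sc*(proj(S,O+5*a)-(168.2,176.2))]
for k in((1,1),(1,0.01),(.01,1)):
    o=least_squares(f,[.25,62,0],args=k);print(k,o.x,np.round(o.fun,1))
p=least_squares(f,[.25,62,0]).x;a,O=pts(p);print("axis",a,"tip",O-120*a,"TCP-tip in tool",Q.T@(O-120*a-s["position"]),s["position"])
E
python3 fit.py
```

```text
(1, 1) [ 2.50495236e-01  6.39544512e+01 -3.56965232e-03] [ 0.2  3.2 -0.7  0.4 -6.7  4.2  0.8  2.1 -0.4  0.1]
(1, 0.01) [2.81051644e-01 6.47085474e+01 1.44460960e-03] [-0.3  0.  -0.5  0.  -0.1  0.   0.1  0.   0.   0. ]
(0.01, 1) [ 2.38554145e-01  6.25256329e+01 -3.42308795e-03] [ 0.   0.1 -0.   0.  -7.   2.8 -0.9  0.5 -0.9 -0.6]
axis [-0.24109681 -0.03011659  0.97003367] tip [ 510.86157237 -214.70318964  178.62730124] TCP-tip in tool [159.51205678   0.65664785 -45.59903222] [ 466.41150627 -220.21590948  338.36959597]
```

The brush tilt is 0.25 rad, matching the tube axis. The tip offset in the tool frame is about (159.5, 0.7, -45.6). I'll carry it to 25 mm above the mouth along the axis.

Call:
drive_tool(
  motion=[
    [0,-11.4,-3.6,0],
    [0,-23.8,-7.5,0],
    [0,-34.3,-10.8,0],
    [0,-34.3,-10.8,0],
    [0,-34.3,-10.8,0],
    [0,-34.3,-10.8,0],
    [0,-34.3,-10.8,0],
    [0,-34.3,-10.8,0],
    [0,-34.3,-10.8,0],
    [0,-34.3,-10.8,0],
  ],
)

```text
clock: 7.37
position: [523.2, 101.1, 338.6]
ee_rot: [-0.704, -0.046, 0.707, -0.047]
contact_force: [0.6, 0.3, -1.2]
gripper_width: 14.5
```

Call:
drive_tool(
  motion=[
    [0,-34.3,-10.8,0],
    [0,-34.3,-10.8,0],
    [0,-23.8,-7.5,0],
    [0,-10.5,-3.3,0],
    [0,0,0,0],
    [0,0,0,0],
  ],
)

```text
clock: 7.87
position: [542.3, 205.4, 338.5]
ee_rot: [-0.704, -0.046, 0.707, -0.047]
contact_force: [0.3, 0.3, -1.2]
gripper_width: 14.4
```

```bash
python3 - <<'E'
from h import *
s=arm.read_state();im=arm.get_image("wrist")[:,:,::-1];sc=arm.get_image("scene")[:,:,::-1];tp=arm.get_image("top")[:,:,::-1]
Q=R.from_quat(s["ee_rot"]).as_matrix();tip=s["position"]+Q@[159.5,.7,-45.6]
print(s["clock"],s["position"],Q.round(3).tolist(),"tip",tip,s["joints"].round(2))
m=np.array([593.3,211.8,148]);a=np.array([-.2438,-.0286,.9694]);d=tip-m;print("along",d@a,"off",d-d@a*a)
for n in("scene","top"): print(n,proj(cam(n),tip),proj(cam(n),m))
r=lambda i,x,y,w,h,W,H:cv2.resize(i[y:y+h,x:x+w],(W,H),interpolation=cv2.INTER_CUBIC)
cv2.imwrite("pics/w5.png",np.hstack([cv2.resize(im,(400,300)),r(sc,295,95,100,150,200,300),r(tp,170,140,70,105,200,300)]))
E
```

```text
7.8667 [542.34390253 205.44484249 338.52297233] [[-0.003, 0.131, -0.991], [-0.002, -0.991, -0.131], [-1.0, 0.002, 0.003]] tip [587.16658601 210.40458828 178.87827944] [ 0.64  0.26  0.09 -0.   -1.41  1.06]
along 31.468639198089228 off [ 1.53864025 -0.49540864  0.3725806 ]
scene [341.40630815 161.73421543] [342.46921275 172.3580645 ]
top [208.74026427 191.17106185] [210.93047714 190.10242097]
```

View pics/w5.png

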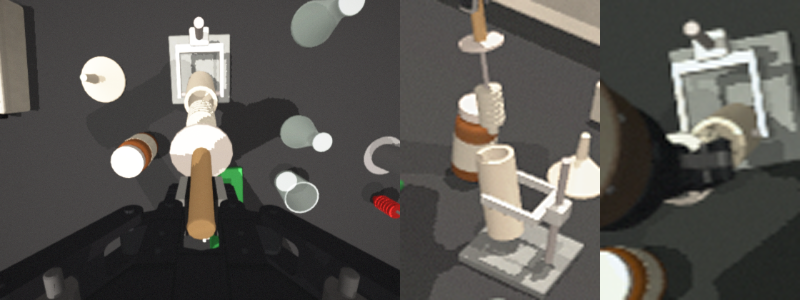

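The tip is right above the mouth on the axis (scene tip (341,160), mouth (342,173)), and the off-axis error is about 1.5 mm. I'll insert in steps.

Call:
drive_tool(
  motion=[
    [9.7,0,-2.4,0],
    [9.7,0,-2.5,0],
    [9.7,0,-2.4,0],
    [9.7,0,-2.5,0],
    [9.7,0,-2.4,0],
    [9.7,0,-2.5,0],
    [0,0,0,0],
  ],
)

```text
clock: 8.6
position: [557.0, 206.8, 278.2]
ee_rot: [-0.704, -0.045, 0.707, -0.047]
contact_force: [0.2, 0.3, -1.3]
gripper_width: 14.7
```

Call:
drive_tool(
  motion=[
    [9.7,0,-2.4,0],
    [9.7,0,-2.5,0],
    [9.7,0,-2.4,0],
    [9.7,0,-2.5,0],
    [0,0,0,0],
    [0,0,0,0],
  ],
)

```text
clock: 9.1
position: [567.3, 208.3, 241.8]
ee_rot: [-0.705, -0.046, 0.706, -0.047]
contact_force: [-0.8, 0.2, -0.8]
gripper_width: 14.6
```

Call:
drive_tool(
  motion=[
    [2.9,0,-0.7,0],
    [2.9,0,-0.8,0],
    [0,0,0,0],
  ],
)

```text
clock: 9.35
position: [568.8, 208.7, 236.7]
ee_rot: [-0.706, -0.046, 0.706, -0.046]
contact_force: [-0.6, 0.3, -1.4]
gripper_width: 14.2
```

Call:
drive_tool(
  motion=[
    [1.9,0,-0.5,0],
    [1.9,0,-0.5,0],
    [0,0,0,0],
  ],
)

```text
clock: 9.6
position: [569.8, 208.8, 232.9]
ee_rot: [-0.705, -0.046, 0.706, -0.046]
contact_force: [0.3, 0.3, -0.6]
gripper_width: 14.3
```

Call:
drive_tool(
  motion=[
    [1.9,0,-0.5,0],
    [1.9,0,-0.5,0],
    [0,0,0,0],
  ],
)

```text
clock: 9.85
position: [570.7, 208.9, 228.9]
ee_rot: [-0.705, -0.046, 0.706, -0.046]
contact_force: [0.3, 0.6, -1.7]
gripper_width: 14.3
```

Still free (weight baseline about -1.2 N). Estimated depth is about 82 mm.

Call:
drive_tool(
  motion=[
    [1.9,0,-0.5,0],
    [1.9,0,-0.5,0],
    [0,0,0,0],
  ],
)

```text
clock: 10.1
position: [571.7, 209.0, 225.0]
ee_rot: [-0.705, -0.046, 0.706, -0.046]
contact_force: [-0.3, 0.0, -1.0]
gripper_width: 14.8
```

Call:
drive_tool(
  motion=[
    [1.9,0,-0.5,0],
    [1.9,0,-0.5,0],
    [0,0,0,0],
  ],
)

```text
clock: 10.35
position: [572.7, 209.2, 221.3]
ee_rot: [-0.705, -0.046, 0.706, -0.046]
contact_force: [0.3, 0.2, -1.2]
gripper_width: 14.2
```

Call:
drive_tool(
  motion=[
    [1.9,0,-0.5,0],
    [1.9,0,-0.5,0],
    [0,0,0,0],
  ],
)

```text
clock: 10.6
position: [573.7, 209.3, 217.5]
ee_rot: [-0.705, -0.046, 0.706, -0.046]
contact_force: [-0.1, 0.2, -0.6]
gripper_width: 14.7
```

Call:
drive_tool(
  motion=[
    [1.9,0,-0.5,0],
    [1.9,0,-0.5,0],
    [0,0,0,0],
  ],
)

```text
clock: 10.85
position: [574.8, 209.5, 213.8]
ee_rot: [-0.705, -0.046, 0.706, -0.046]
contact_force: [0.3, 0.5, -0.6]
gripper_width: 14.7
```

Call:
drive_tool(
  motion=[
    [1.9,0,-0.5,0],
    [1,0,-0.2,0],
    [0,0,0,0],
  ],
)

```text
clock: 11.1
position: [575.6, 209.6, 211.5]
ee_rot: [0.706, 0.046, -0.706, 0.046]
contact_force: [-0.5, -0.4, 0.5]
gripper_width: 14.4
```

Call:
drive_tool(
  motion=[
    [1.9,0,-0.5,0],
    [1,0,-0.2,0],
    [0,0,0,0],
  ],
)

```text
clock: 11.35
position: [576.3, 209.7, 208.7]
ee_rot: [0.706, 0.046, -0.705, 0.046]
contact_force: [-1.3, -0.8, 3.4]
gripper_width: 14.6
```

Contact: the force rises clearly. One more small push, then hold.

Call:
drive_tool(
  motion=[
    [1.4,0,-0.3,0],
    [0,0,0,0],
    [0,0,0,0],
    [0,0,0,0],
    [0,0,0,0],
  ],
)

```text
clock: 11.77
position: [576.6, 209.8, 207.3]
ee_rot: [0.706, 0.046, -0.705, 0.046]
contact_force: [-0.3, 0.5, 4.0]
gripper_width: 14.7
```

Call:
drive_tool(
  motion=[
    [-10,0,2.5,0],
    [-10,0,2.5,0],
    [-10,0,2.5,0],
    [-10,0,2.5,0],
    [-10,0,2.5,0],
    [-10,0,2.5,0],
    [-10,0,2.5,0],
    [-10,0,2.5,0],
    [0,0,0,0],
    [0,0,0,0],
  ],
)

```text
clock: 12.6
position: [556.7, 207.3, 287.8]
ee_rot: [0.706, 0.047, -0.705, 0.046]
contact_force: [-0.2, -0.3, -1.2]
gripper_width: 14.5
```

Call:
drive_tool(
  motion=[
    [10,0,-2.5,0],
    [10,0,-2.5,0],
    [10,0,-2.5,0],
    [10,0,-2.5,0],
    [10,0,-2.5,0],
    [10,0,-2.5,0],
    [8,0,-2,0],
    [4,0,-1,0],
    [4,0,-1,0],
    [0,0,0,0],
  ],
)

```text
clock: 13.43
position: [575.3, 209.3, 210.6]
ee_rot: [-0.705, -0.046, 0.706, -0.046]
contact_force: [-1.8, -0.2, 1.9]
gripper_width: 14.7
```

Call:
drive_tool(
  motion=[
    [2,0,-0.5,0],
    [2,0,-0.5,0],
    [0,0,0,0],
    [0,0,0,0],
    [0,0,0,0],
    [0,0,0,0],
  ],
)

```text
clock: 13.93
position: [576.4, 209.6, 207.5]
ee_rot: [0.706, 0.046, -0.706, 0.046]
contact_force: [-2.4, -1.7, 4.0]
gripper_width: 14.6
```

Call:
drive_tool(
  motion=[
    [-10,0,2.5,0],
    [-10,0,2.5,0],
    [-10,0,2.5,0],
    [-10,0,2.5,0],
    [-10,0,2.5,0],
    [-10,0,2.5,0],
    [-10,0,2.5,0],
    [-12,0,3,0],
    [0,0,0,0],
    [0,0,0,0],
  ],
)

```text
clock: 14.77
position: [556.2, 207.3, 289.9]
ee_rot: [0.706, 0.047, -0.705, 0.046]
contact_force: [0.2, 0.3, -0.6]
gripper_width: 14.3
```

Call:
drive_tool(
  motion=[
    [10,0,-2.5,0],
    [10,0,-2.5,0],
    [10,0,-2.5,0],
    [10,0,-2.5,0],
    [10,0,-2.5,0],
    [10,0,-2.5,0],
    [10,0,-2.5,0],
    [4,0,-1,0],
    [4,0,-1,0],
    [0,0,0,0],
  ],
)

```text
clock: 15.6
position: [575.3, 209.3, 210.5]
ee_rot: [-0.705, -0.046, 0.706, -0.047]
contact_force: [-1.6, -1.1, 2.5]
gripper_width: 14.7
```

Call:
drive_tool(
  motion=[
    [2,0,-0.5,0],
    [2,0,-0.5,0],
    [0.3,0,0,0],
    [0,0,0,0],
    [0,0,0,0],
    [0,0,0,0],
  ],
)

```text
clock: 16.1
position: [576.4, 209.6, 207.2]
ee_rot: [0.706, 0.046, -0.706, 0.046]
contact_force: [-3.1, -1.7, 3.6]
gripper_width: 14.5
```

Third press done. I'll withdraw fully and check the brush tilt.

Call:
drive_tool(
  motion=[
    [-10,0,2.5,0],
    [-10,0,2.5,0],
    [-10,0,2.5,0],
    [-15,0,3.7,0],
    [-20,0,5,0],
    [-20,0,5,0],
    [-20,0,5,0],
    [-20,0,5,0],
    [-10,0,2.5,0],
    [0,0,0,0],
  ],
)

```text
clock: 16.93
position: [543.9, 205.9, 345.6]
ee_rot: [0.708, 0.048, -0.703, 0.045]
contact_force: [0.6, -0.3, -0.5]
gripper_width: 14.3
```

```bash
python3 - <<'E'
from h import *
s=arm.read_state();im=arm.get_image("wrist")[:,:,::-1];sc=arm.get_image("scene")[:,:,::-1]
Q=R.from_quat(s["ee_rot"]).as_matrix();tip=s["position"]+Q@[159.5,.7,-45.6]
print(s["clock"],s["position"],s["contact_force"],"tip",tip,proj(cam("scene"),tip),proj(cam("scene"),[593.3,211.8,148]))
print(proj(cam("wrist"  ,s),s["position"]+Q@[-18.7+58.5*.969,0,-58.5*.2475]))
cv2.imwrite("pics/w6.png",np.hstack([cv2.resize(im,(480,360)),cv2.resize(sc[80:230,290:390],(240,360),interpolation=cv2.INTER_CUBIC)]))
E
```

```text
16.9333 [543.88799822 205.94771616 345.60138563] [ 0.59549074 -0.31850683 -0.45173375] tip [590.262303   211.87642846 186.43363065] [343.0109801  159.53250245] [342.46921275 172.3580645 ]
[281.385753   216.08733391]
```

View pics/w6.png

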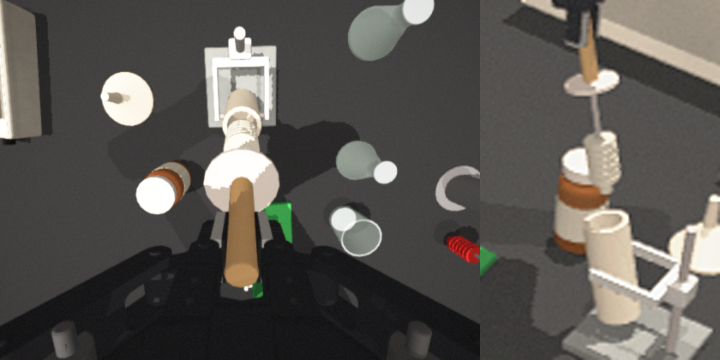

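The tilt is unchanged (guard at wrist pixel (281,212)) and the tube is where it was. I'll return to the pot.

Call:
drive_tool(
  motion=[
    [0,11.5,3.3,0],
    [0,24,6.9,0],
    [0,34.6,10,0],
    [0,34.6,10,0],
    [0,34.6,10,0],
    [0,34.6,10,0],
    [0,34.6,10,0],
    [0,34.6,10,0],
    [0,34.6,10,0],
    [0,34.6,10,0],
  ],
)

```text
clock: 17.87
position: [493.0, -118.2, 340.3]
ee_rot: [-0.705, -0.046, 0.707, -0.046]
contact_force: [0.9, 1.1, -0.9]
gripper_width: 14.6
```

Call:
drive_tool(
  motion=[
    [0,34.6,10,0],
    [0,34.6,10,0],
    [0,24,6.9,0],
    [0,8.6,2.5,0],
    [10,0,0,0],
    [15,0,0,0],
    [10,0,0,0],
    [0,0,0,0],
    [0,0,0,0],
  ],
)

```text
clock: 18.62
position: [478.3, -220.1, 305.7]
ee_rot: [-0.705, -0.047, 0.706, -0.047]
contact_force: [0.3, 0.0, -0.4]
gripper_width: 14.4
```

```bash
python3 - <<'E'
from h import *
s=arm.read_state();im=arm.get_image("wrist")[:,:,::-1];sc=arm.get_image("scene")[:,:,::-1]
Q=R.from_quat(s["ee_rot"]).as_matrix();tip=s["position"]+Q@[159.5,.7,-45.6]
print(s["clock"],s["position"],s["contact_force"],"tip",tip,"to pot, tool axes",Q.T@(np.array([524,-214,127])-tip))
print(proj(cam("scene"),tip),proj(cam("scene"),[524,-214,127]))
cv2.imwrite("pics/w7.png",np.hstack([cv2.resize(im,(480,360)),cv2.resize(sc[150:300,140:240],(240,360),interpolation=cv2.INTER_CUBIC)]))
E
```

```text
18.6167 [ 478.26573951 -220.06601301  305.68827843] [ 0.32789582  0.03381038 -0.44520917] tip [ 523.17600186 -214.7259453   146.08047157] to pot, tool axes [19.07856066 -0.60161022 -0.95757658]
[191.89845903 241.44890643] [193.48395884 247.68184945]
```

View pics/w7.png

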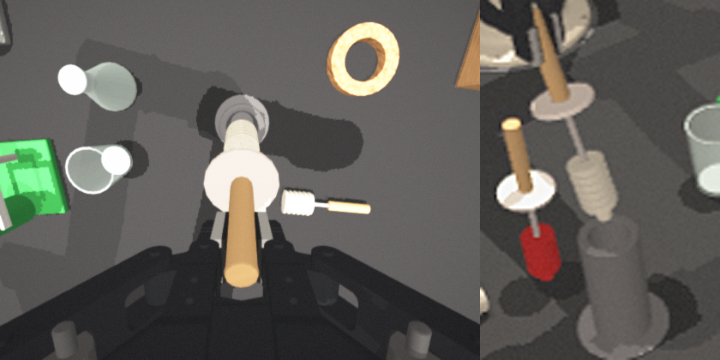

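The tip is over the pot mouth (scene (192,241), rim (194,248)). I'll lower it a little, then swing the brush upright against the rim.

Call:
drive_tool(
  motion=[
    [10,-0.5,-1,0],
    [10,0,0,0],
    [10,0,0,0],
    [7,0,0,0],
    [0,0,0,0],
  ],
)

```text
clock: 19.13
position: [478.6, -219.8, 267.3]
ee_rot: [-0.704, -0.047, 0.707, -0.046]
contact_force: [0.2, -0.9, -0.4]
gripper_width: 14.5
```

Call:
drive_tool(
  motion=[
    [0,0,-5,0],
    [0,0,-6,0],
    [0,0,-6,0],
    [0,0,-6,0],
    [0,0,-6,0],
    [0,0,-6,0],
    [0,0,-6,0],
    [0,0,-5,0],
    [0,0,0,0],
  ],
)

```text
clock: 19.88
position: [526.9, -215.1, 275.0]
ee_rot: [0.707, 0.045, -0.704, 0.048]
contact_force: [-4.0, 1.8, 14.9]
gripper_width: 14.2
```

```bash
python3 - <<'E'
from h import *
s=arm.read_state();im=arm.get_image("wrist")[:,:,::-1];sc=arm.get_image("scene")[:,:,::-1]
Q=R.from_quat(s["ee_rot"]).as_matrix();C=cam("wrist",s);g=s["position"]+Q@[-18.7,0,0]
print(s["clock"],s["position"],s["contact_force"],"to pot, tool",Q.T@(np.array([524,-214,127])-s["position"]))
for th in(-.1,0,.1,.2): a=Q@[-np.cos(th),0,np.sin(th)];print(th,proj(C,g-58.5*a),proj(C,g+22.5*a))
cv2.imwrite("pics/w8.png",np.hstack([cv2.resize(im,(480,360)),cv2.resize(sc[150:300,140:240],(240,360),interpolation=cv2.INTER_CUBIC)]))
E
```

```text
19.8833 [ 526.92742013 -215.06661024  274.98844293] [-4.02583263  1.82054134 14.85482174] to pot, tool [147.96683417  -2.10752105   3.41482461]
-0.1 [281.39770441 246.37873539] [281.44806624 304.97825186]
0 [281.39247803 237.49564163] [281.45123619 310.47608863]
0.1 [281.38742458 228.78983915] [281.45410233 315.5810127 ]
0.2 [281.3825558  220.27814431] [281.45662592 320.22144216]
```

View pics/w8.png

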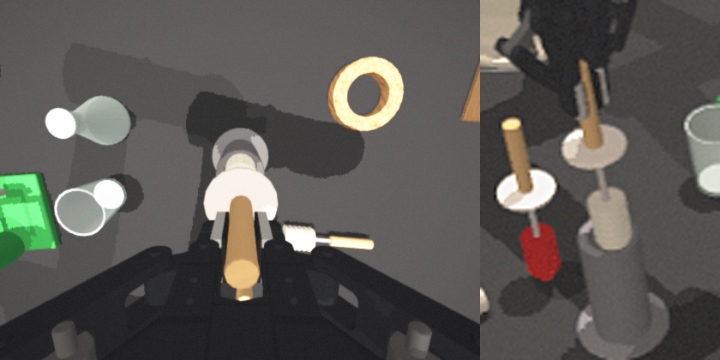

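The head caught on the rim instead of swinging: 15 N up, with the guard at (281,223) and tilt still about 0.15. I'll lift it clear and check the tilt numerically, because I've used all 12 picture views.

Call:
drive_tool(
  motion=[
    [-5,0,0,0],
    [-10,0,0,0],
    [-15,0,0,0],
    [-15,0,0,0],
    [0,0,0,0],
    [0,0,0,0],
  ],
)

```text
clock: 20.48
position: [525.7, -214.1, 315.2]
ee_rot: [0.706, 0.046, -0.705, 0.046]
contact_force: [-0.8, -0.5, -1.9]
gripper_width: 14.3
```

```bash
cat > wood.py <<'E'
from h import *
def ext(i):  # BGR 560x420 -> handle base row, handle top row, their columns
    m=cv2.inRange(cv2.cvtColor(i,cv2.COLOR_BGR2HSV),(8,90,60),(24,255,255));m[:, :250]=0;m[:,315:]=0;m[:180]=0
    n,l,st,_=cv2.connectedComponentsWithStats(m);k=1+np.argmax(st[1:,4]);x,y,w,h,_=st[k]
    r=lambda a:float(np.where(l[a]==k)[0].mean().round(1))
    return y,y+h-1,r(y+4),r(y+h-6)
if __name__=="__main__":
    for n in("w3","w4","w6","w7","w8"): print(n,ext(cv2.resize(cv2.imread(f"pics/{n}.png")[:,:480],(560,420))))
    s=arm.read_state();im=arm.get_image("wrist")[:,:,::-1];print(s["clock"],s["position"],s["contact_force"],ext(im))
    sc=arm.get_image("scene")[:,:,::-1];S=cam("scene");Q=R.from_quat(s["ee_rot"]).as_matrix()
    b=cv2.imread("pics/scene0.png")
    for th in(0,.05,.1,.15,.2,.25):
        g=s["position"]+Q@[-18.7,0,0];a=Q@[-np.cos(th),0,np.sin(th)];print(th,"scene guard,head,tip",proj(S,g-61*a).round(1),proj(S,g-146*a).round(1),proj(S,g-183.5*a).round(1))
    d=cv2.absdiff(sc,b).max(2)[100:300,150:260]
    m=cv2.inRange(cv2.cvtColor(sc,cv2.COLOR_BGR2HSV),(5,10,120),(30,110,255))
    for y in range(150,246,5):
        xs=np.where((m[y,165:230]>0))[0]+165
        print(y,xs.min() if len(xs) else None,xs.max() if len(xs) else None,len(xs),end=" | ")
E
python3 wood.py
```

```text
w3 (np.int32(216), np.int32(334), 281.5, 280.0)
w4 (np.int32(207), np.int32(335), 281.5, 281.0)
w6 (np.int32(207), np.int32(335), 281.0, 281.0)
w7 (np.int32(207), np.int32(335), 281.5, 281.0)
w8 (np.int32(229), np.int32(351), 280.5, 285.0)
20.4833 [ 525.72817149 -214.12296882  315.21033809] [-0.79916427 -0.45215281 -1.94369393] (np.int32(227), np.int32(337), 281.5, 281.0)
0 scene guard,head,tip [184.9 196.2] [190.5 227.8] [192.7 240.5]
0.05 scene guard,head,tip [186.  196.7] [192.9 229.2] [195.7 242.3]
0.1 scene guard,head,tip [187.1 197.2] [195.3 230.5] [198.7 244. ]
0.15 scene guard,head,tip [188.1 197.7] [197.8 231.6] [201.7 245.5]
0.2 scene guard,head,tip [189.2 198.1] [200.2 232.6] [204.7 246.8]
0.25 scene guard,head,tip [190.2 198.4] [202.5 233.5] [207.6 248. ]
150 None None 0 | 155 None None 0 | 160 None None 0 | 165 179 188 2 | 170 165 189 8 | 175 165 190 4 | 180 179 180 2 | 185 179 179 1 | 190 174 197 13 | 195 171 198 24 | 200 172 195 24 | 205 186 188 3 | 210 187 189 3 | 215 186 197 12 | 220 182 198 17 | 225 168 199 20 | 230 170 200 18 | 235 165 200 17 | 240 189 198 10 | 245 181 185 5 |
```

The scene and wrist numbers agree that the brush is now nearly upright (0.0 to 0.05 rad). I'll lower it into the pot and watch the force.

Call:
drive_tool(
  motion=[
    [5,0,3,0],
    [8,0,0,0],
    [8,0,0,0],
    [8,0,0,0],
    [0,0,0,0],
    [0,0,0,0],
  ],
)

```text
clock: 21.08
position: [521.7, -214.6, 284.7]
ee_rot: [-0.705, -0.046, 0.706, -0.046]
contact_force: [-0.0, -0.2, -0.4]
gripper_width: 14.5
```

Call:
drive_tool(
  motion=[
    [5,0,0,0],
    [5,0,0,0],
    [5,0,0,0],
    [0,0,0,0],
  ],
)

```text
clock: 21.42
position: [521.5, -214.3, 269.3]
ee_rot: [-0.705, -0.046, 0.706, -0.046]
contact_force: [-0.2, 0.4, -1.6]
gripper_width: 14.2
```

Call:
drive_tool(
  motion=[
    [7,0,0,0],
    [7,0,0,0],
    [7,0,0,0],
    [0,0,0,0],
  ],
)

```text
clock: 21.75
position: [521.1, -214.3, 247.5]
ee_rot: [-0.704, -0.047, 0.707, -0.046]
contact_force: [-0.4, -0.5, -1.2]
gripper_width: 14.6
```

Call:
drive_tool(
  motion=[
    [7,0,0,0],
    [7,0,0,0],
    [7,0,0,0],
    [0,0,0,0],
  ],
)

```text
clock: 22.08
position: [521.1, -214.3, 226.6]
ee_rot: [-0.704, -0.047, 0.707, -0.046]
contact_force: [0.1, 0.6, -1.0]
gripper_width: 14.7
```

```bash
python3 - <<'E'
from wood import *
s=arm.read_state();im=arm.get_image("wrist")[:,:,::-1];print(s["clock"],s["position"],s["contact_force"],s["wrist_torque"],ext(im))
E
```

```text
22.0833 [ 521.07536333 -214.26795397  226.60973752] [ 0.10675139  0.61742815 -1.0106385 ] [ 0.00829003  0.10096681 -0.00732403] (np.int32(227), np.int32(350), 281.5, 287.5)
```

Call:
drive_tool(
  motion=[
    [8,0,0,0],
    [8,0,0,0],
    [8,0,0,0],
    [8,0,0,0],
    [6,0,0,0],
    [0,0,0,0],
  ],
)

```text
clock: 22.63
position: [521.1, -214.3, 188.7]
ee_rot: [-0.704, -0.046, 0.707, -0.046]
contact_force: [0.3, 0.1, -1.2]
gripper_width: 14.7
```

Call:
drive_tool(
  motion=[
    [3,0,0,0],
    [3,0,0,0],
    [2,0,0,0],
    [0,0,0,0],
  ],
)

```text
clock: 22.97
position: [521.9, -214.5, 182.4]
ee_rot: [-0.705, -0.046, 0.706, -0.046]
contact_force: [0.2, -1.0, -1.1]
gripper_width: 14.9
```

Call:
drive_tool(
  motion=[
    [1.5,0,0,0],
    [1.5,0,0,0],
    [0,0,0,0],
  ],
)

```text
clock: 23.22
position: [521.9, -214.6, 179.5]
ee_rot: [-0.706, -0.046, 0.706, -0.046]
contact_force: [0.2, -0.1, -0.5]
gripper_width: 14.4
```

Call:
drive_tool(
  motion=[
    [1.5,0,0,0],
    [1.5,0,0,0],
    [0,0,0,0],
  ],
)

```text
clock: 23.47
position: [521.9, -214.5, 176.4]
ee_rot: [-0.705, -0.046, 0.706, -0.046]
contact_force: [-1.1, -0.1, -0.5]
gripper_width: 14.2
```

Call:
drive_tool(
  motion=[
    [1.5,0,0,0],
    [1.5,0,0,0],
    [0,0,0,0],
  ],
)

```text
clock: 23.72
position: [521.9, -214.5, 173.3]
ee_rot: [-0.705, -0.046, 0.706, -0.046]
contact_force: [0.7, -0.7, -2.0]
gripper_width: 14.1
```

Call:
drive_tool(
  motion=[
    [1.2,0,0,0],
    [1.2,0,0,0],
    [0,0,0,0],
  ],
)

```text
clock: 23.97
position: [522.2, -214.6, 171.3]
ee_rot: [0.706, 0.046, -0.706, 0.046]
contact_force: [-0.0, 0.0, -0.7]
gripper_width: 14.5
```

Call:
drive_tool(
  motion=[
    [1,0,0,0],
    [1,0,0,0],
    [0,0,0,0],
  ],
)

```text
clock: 24.22
position: [522.5, -214.7, 171.0]
ee_rot: [0.706, 0.046, -0.705, 0.047]
contact_force: [-1.5, 1.1, 6.6]
gripper_width: 14.2
```

The guard is on the rim at the original height. Releasing.

Call:
drive_tool(
  motion=[
    [-0.8,0,0,0],
    [0,0,0,0],
    [0,0,0,0],
    [0,0,0,0],
  ],
  grip=22,
)

```text
clock: 24.55
position: [522.0, -214.6, 169.8]
ee_rot: [-0.705, -0.046, 0.706, -0.046]
contact_force: [0.4, 0.5, 0.2]
gripper_width: 21.7
```

Call:
drive_tool(
  motion=[
    [0,0,0,0],
    [0,0,0,0],
    [0,0,0,0],
    [0,0,0,0],
    [0,0,0,0],
    [0,0,0,0],
  ],
  grip=50,
)

```text
clock: 25.05
position: [522.1, -214.6, 170.1]
ee_rot: [-0.706, -0.046, 0.706, -0.046]
contact_force: [0.8, 0.5, -0.1]
gripper_width: 50.1
```

Call:
drive_tool(
  motion=[
    [-5,0,0,0],
    [-15,0,0,0],
    [-25,0,0,0],
    [-35,0,0,0],
    [-40,0,0,0],
    [-40,0,0,0],
    [0,0,0,0],
    [0,0,0,0],
  ],
)

```text
clock: 25.72
position: [523.1, -214.8, 333.7]
ee_rot: [0.708, 0.046, -0.703, 0.047]
contact_force: [-0.9, 0.5, -2.0]
gripper_width: 49.9
```

Call:
drive_tool(
  motion=[
    [0,-20,0,0],
    [0,-35,0,0],
    [0,-38,0,0],
    [0,-38,0,0],
    [0,-38,0,0],
    [0,-20,0,0],
    [0,0,0,0],
    [0,0,0,0],
  ],
)

```text
clock: 26.38
position: [496.8, -26.3, 329.2]
ee_rot: [-0.705, -0.047, 0.706, -0.047]
contact_force: [-0.1, 0.0, 0.6]
gripper_width: 49.8
```

```bash
python3 - <<'E'
from h import *
s=arm.read_state();print(s["clock"],s["position"],s["contact_force"],s["gripper_width"])
S=cam("scene");T=cam("top")
for n,C,reg in(("scene",S,(165,205,210,265)),("top",T,(365,400,195,240))):
    im=arm.get_image(n)[:,:,::-1];b=cv2.imread(f"pics/{n}0.png")
    for q,i in(("before",b),("now",im)):
        x0,x1,y0,y1=reg;hs=cv2.cvtColor(i[y0:y1,x0:x1],cv2.COLOR_BGR2HSV)
        w=cv2.inRange(hs,(0,0,190),(180,40,255));o=cv2.inRange(hs,(8,90,60),(24,255,255))
        f=lambda m:[np.round(a.mean()+k,1) for a,k in zip(np.nonzero(m)[::-1],(x0,y0))]+[int((m>0).sum())]
        ys,xs=np.nonzero(o);print(n,q,"guard",f(w),"wood",f(o),"top",ys.min()+y0,"x",xs.min()+x0,xs.max()+x0)
    d=(cv2.absdiff(im,b).max(2)>45).astype(np.uint8);k,_,st,ce=cv2.connectedComponentsWithStats(d)
    print("changed",[(st[j,:4].tolist(),int(st[j,4])) for j in range(1,k) if st[j,4]>25])
E
```

```text
26.3833 [496.81283346 -26.30684507 329.2241755 ] [-0.07230414  0.03090343  0.57810116] 49.75177002403389
scene before guard [np.float64(187.7), np.float64(243.0), 356] wood [np.float64(190.2), np.float64(231.1), 214] top 215 x 184 195
scene now guard [np.float64(187.2), np.float64(243.0), 340] wood [np.float64(190.0), np.float64(230.8), 225] top 215 x 184 195
changed [([140, 0, 9, 15], 96), ([152, 0, 6, 14], 32), ([157, 0, 20, 10], 139), ([215, 0, 54, 104], 3254), ([297, 0, 40, 52], 1190), ([163, 11, 15, 15], 149), ([122, 17, 37, 17], 240), ([165, 28, 14, 16], 158), ([151, 31, 12, 7], 53), ([106, 37, 41, 58], 900), ([171, 61, 9, 5], 27), ([138, 67, 56, 75], 1741), ([132, 86, 26, 16], 222), ([100, 95, 42, 48], 671), ([256, 109, 3, 14], 27), ([235, 121, 6, 16], 50), ([120, 148, 13, 19], 99), ([170, 151, 19, 20], 210), ([195, 237, 11, 9], 49), ([205, 272, 14, 22], 147)]
top before guard [np.float64(381.9), np.float64(216.7), 296] wood [np.float64(386.7), np.float64(215.5), 52] top 212 x 381 394
top now guard [np.float64(382.5), np.float64(217.1), 268] wood [np.float64(387.6), np.float64(215.7), 70] top 212 x 381 394
changed [([138, 182, 244, 238], 22406), ([271, 376, 24, 22], 304), ([0, 381, 4, 11], 33), ([314, 380, 21, 40], 279), ([0, 397, 16, 23], 297), ([300, 398, 20, 10], 45), ([274, 413, 47, 7], 135)]
```

The brush images match the start to within 1 px in both views, and in the scene view no change stands out at the tube or glassware. Handing in.

```bash
python3 -c "
from bench import arm
print(arm.job_done())"
```

```text
the job is handed in; nothing more can be done
None
```

I took the brush out of its pot, scrubbed the tube with three full strokes, and hung it back in the pot. I handed in after about 26 s of the 72 s; no verdict was reported.

- **Tilting the brush:** the tool cannot tilt, so I pivoted the brush in the pads against the pot rim to about 0.25 rad. That matched the tube's measured lean.
- **Strokes:** I found the filter disc by feel at roughly 98 mm below the mouth. On each stroke I pressed with about 5 N over the no-contact reading and held for at least 0.3 s. Before each new stroke the tip was drawn back to an estimated 20 mm inside the mouth, and after the third it came right out.
- **Mishap:** when I first swung the brush upright again, its head caught on the pot rim and pushed back with about 15 N, well under the 60 N limit. I lifted it clear, checked that it was nearly upright, and lowered it without resistance.
- **Release:** the guard met the rim at its original height before I let go.

**Last checks:** the guard and handle are within 1 px of their starting positions in the scene and top views. The scene image shows no change at the tube, and no change that looked like moved glassware. The top view was less useful because the arm hid much of it.

**Not confirmed:** my early tilt readings from the wrist and scene cameras disagreed by about 0.04 rad (0.28 and 0.24), so I used the combined value. I had used all 12 picture views before the final placing, so those last checks were numerical only.

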